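Reset the batch counter through its guarded well

ROBOT

A 6-joint arm with a two-finger parallel gripper is mounted at the origin on a cart in front of the work surface, level with it; the furniture and walls round the work are solid. World frame = base frame: x ahead of the robot, y to its left, z up, the work surface at z = 0. Lengths are in mm, angles in rad, forces in N, time in s.
With the tool pointing down it reaches from about 400 to 925 mm from the base axis. Payload 12.5 kg.
Tool frame: the origin (TCP) lies on the centre line of the jaws, within the pads' length; the fingertips stand 25 mm ahead of it and the grasp point (between the pads) lies 6 mm ahead of it (env.tip_extent is the distance from the TCP to the fingertips, in mm); x points along the fingers, z is the direction in which the jaws open and shut, and the axes are right-handed (so a half turn about x gives the same grasp; the last joint's range is limited). The gripper opens to 95 mm and grips with 3 to 60 N. Pads are 20 mm wide; open, the fingers measure 119 mm over their backs; the gripper's body (75 mm by 180 mm) begins 59 mm behind the grasp point.
Start: joints at [1.083, 0.491, 1.559, -0, 1.092, -0.106], TCP at [232.854, 580.02, 239.661] pointing down, gripper open.
Joint ranges: [-3.1, 3.1], [-0.84, 2.19], [0.05, 2.79], [-1.13, 4.28], [0.06, 2.93], [-2.69, 2.69]. Speed limits (rad/s): [2.22, 2.22, 2.79, 3.14, 3.14, 3.14].

INTERFACE

Orientations are given as [roll, pitch, yaw] about the fixed x, y, z axes, in that order (R = Rz(yaw) Ry(pitch) Rx(roll)).
In Python, from cell import env gives the robot as it stands.
- The arm moves only by the tool step_arm, never from a script. Its argument "rows" is a list of rows, each a list of 6 numbers: the shift along the tool's x, y, z in mm, then the turn, a rotation vector about the tool's x, y, z in rad. In form: [[x, y, z, wx, wy, wz], ...]. A call has 1 to 8 rows; each row shifts and turns the pose as measured when the row begins, along the tool's axes as they then stand; what a row does not reach is not made up. A row lasts 1/8 s, in which the tool goes at most 62.5 mm and 10.7 degrees, less where a joint would pass 70% of its speed; a pose out of reach is approached as far as the arm can. A call is refused whole if a number of a shift passes 62.5 or a number of a turn 0.188, either way. A call with a gripper value outside its range is refused whole. "grip" is the finger opening in mm, from 0 to 95.1, set as the call begins (left out, the last holds). The fingers move at their own pace and stop on an object; the grip force is fixed at half the most. Time passes only in rows, so rows that do not move let the fingers close. It gives the time, the measured TCP pose, the force and the opening at its end, in the units of the state.
- env.state(): the state, without advancing time (a new reading comes with each control period).
- env.read_camera(name): name is "scene" or "top" or "wrist"; returns the picture (400x640x3 uint8, red, green, blue); there is no depth.
- env.get_calibration(name): a dict with "fx", "fy", "cx", "cy" (pixels), "D" ([k1, k2, p1, p2, k3] as OpenCV has them; the pictures are not rectified), "pose" (4x4, takes a point from camera to world coordinates); the wrist camera has in their place "hand_eye" (4x4, takes a point from camera to tool coordinates, whose origin is the TCP and whose axes are the tool frame's). Camera axes: x right, y down, z forward; pixel columns grow to the right and rows downward; lengths in mm; the calibration is good to about 2 mm. A picture is of the moment at which its call begins: read the wrist's pose just before it. get_calibration takes no time and is no camera call.
- env.job_done(): hands the job in, once; it reports no verdict.
The state is a dict: "t": time; "joints": joint angles; "qvel": joint speeds; "tau": joint torques, N m; "eef_pos": TCP position; "tcp_rot": TCP orientation; "ft_force": force on the tool from outside, world axes, zero at the start; "moment": the same for the moment, N m; "opening": opening from 0.0 (shut) to 1.0 (fully open).
Only numpy, scipy, OpenCV 4.12 (cv2) and the standard library are available. Lean on these libraries where they do the work, as an engineer would, in place of code of your own. Each camera call takes 0.05 s, during which the arm holds its last target.

TASK

A fresh batch of casters is starting, so reset the batch counter: with a fingertip push its sliding cover all the way open by the ridge, reach into the well underneath and press the sunken reset key fully down, then let it spring back and push the cover all the way shut again. Only push and press, never pinch the ridge or pick anything up; do not press the raised key on the counter, and leave the wheel, hex key and pipe tee lying where they are.

Things in the scene. Friction and masses are not known exactly. Their poses are not given: they have to be found in the camera images.
- counter: Grey batch counter, a low box fixed to the bench, 92 (x) x 220 (y) x 50 mm high. Origin: centre of its underside; x to its back, y to its left, z up. On top, at its left end: a black display (3 mm high at most) and a raised key; on the rest two rails along y, 5 mm wide, 6 mm high, at x = -38.5 and +38.5 mm, between them the sliding cover with the round well under it.
- well_mouth (a point): Centre of the mouth of the round well in the counter's top, at (0, -70, 50) mm in the counter's frame, axes as the counter's, fixed on it. The well is 48 mm in diameter with upright walls and 26 mm deep to its floor.
- reset_top (a point): Centre of the top of the reset key, a round flat white cap of 26 mm diameter standing in the middle of the well's floor; unpressed its top is 18 mm below the mouth of the well. Moves down with the key.
- reset_key (a joint): Travel of the reset key in m: 0 unpressed, 0.005 fully down. Spring loaded: begins to move at about 2.4 N, fully down at 5.4 N, rises by itself.
- cover (a joint): Position of the sliding cover in m along the counter's +y (left): 0 is shut (over the well, against its stop), 0.062 is fully open (against the other stop); the well is wholly uncovered from 0.054. Starts shut or up to 8 mm from shut. Friction about 1.5 N; stays where it is left.
- ridge_top (a point): Centre of the top of the black ridge across the middle of the cover; moves with it, axes as the counter's. Cover: flat aluminium plate 71 (x) x 60 (y) x 4 mm on the counter's top (its surface is 54 mm above the bench). Ridge: 44 mm long (x), 12 mm thick (y), 18 mm high, top 72 mm above the bench. At cover 0 it stands over the middle of the well.
- count_top (a point): Centre of the top of the raised round white key (26 mm diameter) at the counter's front left, (-24, 85) mm in the counter's frame; it stands 7 mm proud of the counter's top. To be left unpressed.
- count_key (a joint): Travel of the raised key in m: 0 unpressed, 0.005 fully down. Spring loaded, light (starts at about 1.2 N).
- wheel_a: Loose black caster wheel lying flat, 68 mm diameter, 17 mm high, behind the counter to the left. Origin at the centre of its underside. Leave alone.
- key_hex: Loose steel hex key lying flat, 33 x 88 x 7 mm, behind the counter to the right. Origin at the centre of its underside. Leave alone.
- pipe_tee: Loose white plastic pipe tee, 68 x 59 x 42 mm, in front of the counter, between it and the robot. Origin at the centre of its underside. Leave alone.

How it is judged:
By the outcome, as a careful person would: the job done as asked, in the order asked, and still so for the second after the job is handed in, with the robot touching nothing.
It also fails if it takes over 48 s, if anything falls off the work surface, if the arm or the gripper's body presses on something with over 40 N, if the wrist force passes 120 N, or if a joint passes its speed limit or range.

## Working session

There is one attempt and no reset: what is moved stays moved. The work goes in short steps, Python scripts to look and compute and a tool call to move; the robot and the scene stay as the last step left them, time stands still between calls to the robot, and variables do not carry over. Pictures are saved under pics/ and viewed, and the job is handed in when it is done.

Besides the shell and the picture viewer there is one more tool, called after "Call:" by a JSON object that holds its "api" and its "payload", one argument or row to a line. step_arm: Moves the arm, as the interface text tells. Its arguments: {"type":"object","properties":{"rows":{"type":"array","items":{"type":"array","items":{"type":"number"}}},"grip":{"type":"number"}},"required":["rows"]}

```bash
mkdir -p pics; ls; python3 - <<'E'
from cell import env
import cv2, numpy as np
s=env.state(); print({k:np.round(v,3) if not isinstance(v,str) else v for k,v in s.items()}, env.tip_extent)
for n in ["scene","top","wrist"]:
    c=env.get_calibration(n); print(n,{k:np.round(v,3).tolist() for k,v in c.items()})
    cv2.imwrite(f"pics/{n}0.png",env.read_camera(n)[:,:,::-1])
E
```

```text
pics
{'t': np.float64(0.0), 'joints': array([ 1.083,  0.492,  1.559, -0.   ,  1.092, -0.106]), 'qvel': array([ 0.001, -0.   ,  0.002,  0.001, -0.001,  0.   ]), 'tau': array([-0.0000e+00, -6.1262e+01, -2.5820e+01,  6.9000e-02,  4.8000e-02,
       -0.0000e+00]), 'eef_pos': array([232.738, 579.786, 239.037]), 'tcp_rot': array([ 3.037,  1.57 , -2.057]), 'ft_force': array([-0.287, -1.05 , -0.287]), 'moment': array([ 0.032,  0.05 , -0.042]), 'opening': np.float64(1.002)} 25.0
scene {'fx': 490.273, 'fy': 490.273, 'cx': 324.851, 'cy': 202.94, 'D': [0.025, 0.0, 0.0, 0.0, 0.0], 'pose': [[-0.921, -0.235, 0.31, 316.804], [-0.389, 0.562, -0.73, 613.404], [-0.003, -0.793, -0.609, 606.805], [0.0, 0.0, 0.0, 1.0]]}
top {'fx': 498.703, 'fy': 498.703, 'cx': 318.521, 'cy': 202.969, 'D': [-0.119, 0.0, 0.0, 0.0, 0.0], 'pose': [[-0.027, -0.973, 0.229, 415.724], [-1.0, 0.027, -0.006, -12.295], [-0.001, -0.229, -0.973, 893.602], [0.0, 0.0, 0.0, 1.0]]}
wrist {'fx': 323.102, 'fy': 323.102, 'cx': 325.061, 'cy': 202.508, 'D': [-0.046, 0.0, 0.0, 0.0, 0.0], 'hand_eye': [[0.0, -0.254, 0.967, -144.493], [0.001, -0.967, -0.254, 71.361], [1.0, 0.001, 0.0, -0.013], [0.0, 0.0, 0.0, 1.0]]}
```

View pics/scene0.png

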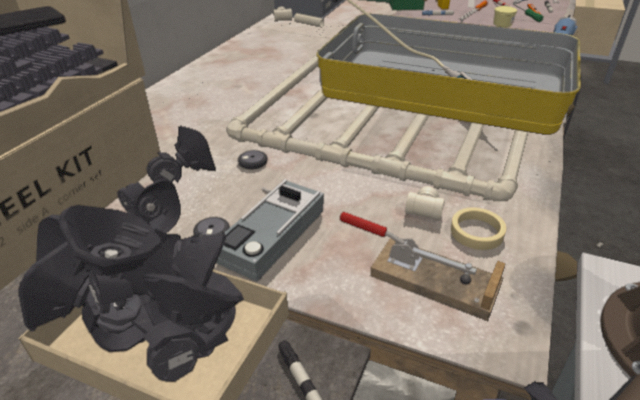

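View pics/top0.png

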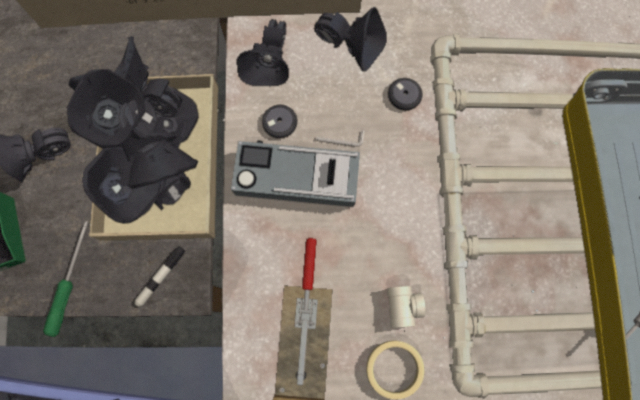

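View pics/wrist0.png

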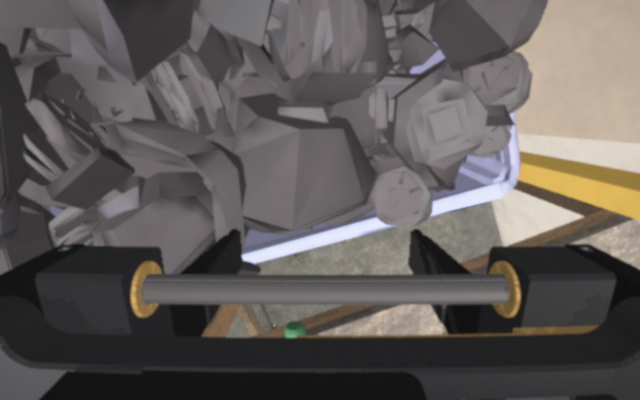

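The top view shows the counter spanning about (235..357, 142..207), with the ridge near (331,172) and the raised key near (246,179). In the scene view, the ridge is near (291,190). I'll enlarge both.

```bash
python3 - <<'E'
import cv2
t=cv2.imread("pics/top0.png")[130:220,225:370]; cv2.imwrite("pics/topc.png",cv2.resize(t,None,fx=5,fy=5,interpolation=cv2.INTER_CUBIC))
t=cv2.imread("pics/scene0.png")[170:290,205:335]; cv2.imwrite("pics/scenec.png",cv2.resize(t,None,fx=5,fy=5,interpolation=cv2.INTER_CUBIC))
E
```

```text
(no output)
```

View pics/topc.png

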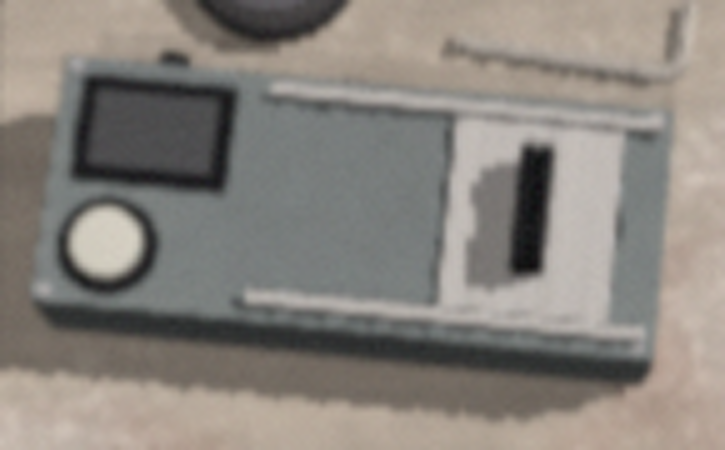

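View pics/scenec.png

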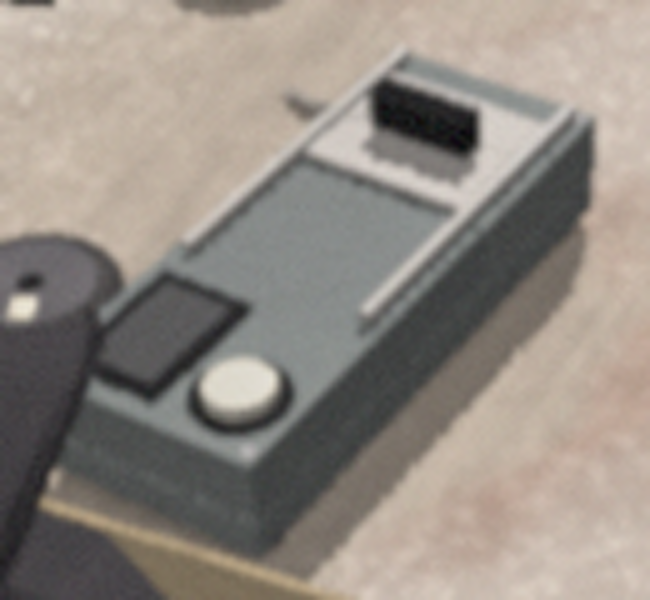

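```bash
cat > h.py <<'E'
import numpy as np, cv2
from cell import env
from scipy.spatial.transform import Rotation as R
def cam(n,st=None):
    c=env.get_calibration(n); K=np.array([[c['fx'],0,c['cx']],[0,c['fy'],c['cy']],[0,0,1]]); D=np.array(c['D'],float)
    if n=='wrist':
        st=st or env.state(); T=np.eye(4); T[:3,:3]=R.from_euler('xyz',st['tcp_rot']).as_matrix(); T[:3,3]=st['eef_pos']
        P=T@np.array(c['hand_eye'])
    else: P=np.array(c['pose'])
    return K,D,P
def ray(C,p):
    K,D,P=C; u=cv2.undistortPoints(np.array([[p]],float),K,D)[0,0]; d=P[:3,:3]@np.array([u[0],u[1],1]); return P[:3,3],d/np.linalg.norm(d)
def plane(C,p,z):
    o,d=ray(C,p); return o+d*(z-o[2])/d[2]
def tri(C1,p1,C2,p2):
    o1,d1=ray(C1,p1);o2,d2=ray(C2,p2)
    s=np.linalg.lstsq(np.c_[d1,-d2],o2-o1,rcond=None)[0]; a=o1+d1*s[0];b=o2+d2*s[1]
    return (a+b)/2,np.linalg.norm(a-b)
def proj(C,X):
    K,D,P=C; Q=np.linalg.inv(P); return cv2.projectPoints(np.atleast_2d(X).astype(float),cv2.Rodrigues(Q[:3,:3])[0],Q[:3,3],K,D)[0][:,0]
E
python3 - <<'E'
from h import *
np.set_printoptions(precision=1,suppress=True)
T=cam('top');S=cam('scene')
t=lambda x,y:(x/5+225-.4,y/5+130-.4); s=lambda x,y:(x/5+205-.4,y/5+170-.4)
print('key',tri(T,t(107,241),S,s(240,388)))
print('FL',tri(T,t(35,297),S,s(250,462)))
print('FR',tri(T,t(648,352),S,s(593,122)))
print('BR',tri(T,t(670,108),S,s(403,52)))
L=[plane(T,t(*p),50) for p in [(72,60),(35,297),(648,352),(670,108)]]
for l in L: print(l)
a=np.array(L);print(np.linalg.norm(a-np.roll(a,-1,0),axis=1), a.mean(0))
print('ridge top',plane(T,t(537,207),72))
print('key',plane(T,t(107,241),57))
E
```

```text
key (array([661.7, 108.6,  55.2]), np.float64(0.4021774663302045))
FL (array([643.4, 134.5,  51.4]), np.float64(0.17143947568885884))
FR (array([616.4, -79.8,  49.4]), np.float64(3.1696531722797623))
BR (array([704.3, -91.8,  51.2]), np.float64(4.8420506475244665))
[731.6 122.7  50. ]
[643.7 134.7  50. ]
[617.9 -79.4  50. ]
[707.2 -91.3  50. ]
[ 88.7 215.7  90.1 215.4] [675.1  21.7  50. ]
ridge top [664.9 -41.8  72. ]
key [661.3 108.4  57. ]
```

```bash
cat >> h.py <<'E'
np.set_printoptions(precision=3,suppress=True)
def where():
    s=env.state(); r=R.from_euler('xyz',s['tcp_rot']).as_matrix()
    print('t',round(float(s['t']),2),'pos',np.round(s['eef_pos'],1),'F',np.round(s['ft_force'],1),'q6',s['joints'][5].round(2)); print(r); return np.array(s['eef_pos']),r
def delta(goal,yawz=None):
    p,r=where(); print('tool shift',(r.T@(np.array(goal)-p)).round(1))
    if yawz is not None:
        ex=np.array([0,0,-1.]); ez=np.array([np.cos(yawz),np.sin(yawz),0]); ey=np.cross(ez,ex)
        for sg in (1,-1):
            G=np.c_[ex,sg*ey,sg*ez]; print('turn',R.from_matrix(r.T@G).as_rotvec().round(3))
E
python3 - <<'E'
from h import *
delta([640,-50,320],-0.117)
T=cam('top')
for p in [(95,75),(215,75),(215,240),(95,240)]: print(plane(T,p,0))
E
```

```text
t 0.15 pos [232.8 579.9 239.2] F [-0.7 -0.2 -0.4] q6 -0.11
[[-0.    -0.928  0.373]
 [-0.001  0.373  0.928]
 [-1.     0.    -0.001]]
tool shift [ -80.5 -612.6 -432.9]
turn [ 1.306 -0.001  0.   ]
turn [-1.836 -0.    -0.001]
[905.751 429.505  -0.   ]
[892.908 181.052   0.   ]
[562.018 172.746   0.   ]
[566.85  399.345   0.   ]
```

Call:
{"api": "step_arm", "payload": {
  "rows": [
    [-12,0,0,0.187,0,0],
    [-12,0,0,0.187,0,0],
    [-12,0,0,0.187,0,0],
    [-12,0,0,0.187,0,0],
    [-12,0,0,0.187,0,0],
    [-12,0,0,0.187,0,0],
    [-12,0,0,0.187,0,0]
  ],
  "grip": 0
}}

```text
t: 1.02
eef_pos: [232.4, 579.2, 322.7]
tcp_rot: [-1.927, 1.564, -2.056]
ft_force: [0.0, 0.2, 0.7]
opening: 0.323
```

```bash
python3 -c "
from h import *
delta([640,-60,320],-0.117)"
```

```text
t 1.02 pos [232.4 579.2 322.7] F [0.  0.2 0.7] q6 1.21
[[-0.003  0.129  0.992]
 [-0.006  0.992 -0.129]
 [-1.    -0.007 -0.002]]
tool shift [   5.4 -581.3  486.5]
turn [-0.012 -0.002  0.007]
turn [3.129 0.01  0.004]
```

Call:
{"api": "step_arm", "payload": {
  "rows": [
    [0,-48,40,0,0,0],
    [0,-48,40,0,0,0],
    [0,-48,40,0,0,0],
    [0,-48,40,0,0,0],
    [0,-48,40,0,0,0],
    [0,-48,40,0,0,0]
  ]
}}

```text
t: 1.78
eef_pos: [432.3, 261.5, 323.3]
tcp_rot: [-1.933, 1.564, -2.059]
ft_force: [0.2, 0.8, 0.1]
opening: 0.004
```

Call:
{"api": "step_arm", "payload": {
  "rows": [
    [0,-48,40,0,0,0],
    [0,-48,40,0,0,0],
    [0,-48,40,0,0,0],
    [0,-48,40,0,0,0],
    [0,-48,40,0,0,0],
    [0,-48,40,0,0,0]
  ]
}}

```text
t: 2.52
eef_pos: [632.1, -56.0, 324.3]
tcp_rot: [-2.008, 1.565, -2.135]
ft_force: [-0.4, -0.1, 0.4]
opening: 0.004
```

```bash
python3 -c "
from h import *
delta([665,-60,300],-0.117)
cv2.imwrite('pics/w1.png',env.read_camera('wrist')[:,:,::-1])"
```

```text
t 2.52 pos [632.1 -56.  324.3] F [-0.4 -0.1  0.4] q6 -0.06
[[-0.003  0.127  0.992]
 [-0.005  0.992 -0.127]
 [-1.    -0.006 -0.003]]
tool shift [24.2  0.4 33.2]
turn [-0.01  -0.003  0.006]
turn [3.131 0.009 0.004]
```

View pics/w1.png

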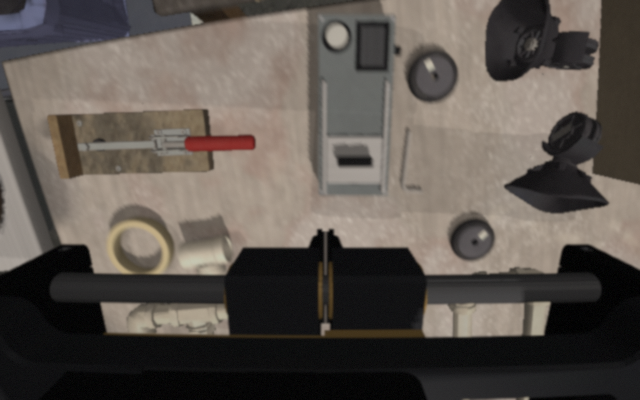

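```bash
python3 - <<'E'
from h import *
im=cv2.imread('pics/w1.png')
cv2.imwrite("pics/w1c.png",cv2.resize(im[0:210,300:420],None,fx=2.8,fy=2.8,interpolation=cv2.INTER_CUBIC))
cv2.imwrite("pics/w1d.png",cv2.resize(im[120:210,300:420],None,fx=6,fy=6,interpolation=cv2.INTER_CUBIC))
W=cam('wrist');T=cam('top');S=cam('scene')
print('handle end',tri(W,(254,142),T,(311,240)), tri(W,(200,142),T,(307,285)),tri(T,(311,240),S,(342,216)))
E
```

```text
handle end (array([549.564,  -6.624,  54.484]), np.float64(8.133526636990212)) (array([474.68 ,   2.215,  37.733]), np.float64(8.176326768916505)) (array([546.187,  -2.744,  74.201]), np.float64(0.8062682305204155))
```

View pics/w1d.png

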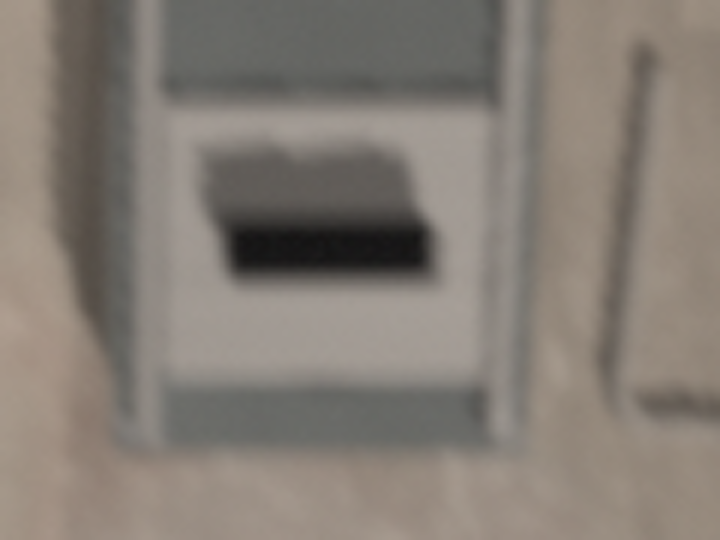

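View pics/w1c.png

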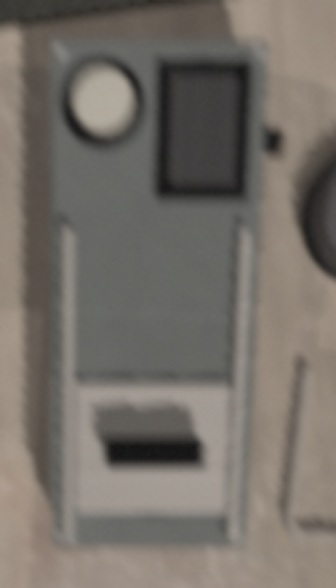

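```bash
python3 - <<'E'
from h import *
W=cam('wrist');T=cam('top');S=cam('scene')
c=lambda x,y:((x+.5)/2.8+300-.5,(y+.5)/2.8-.5); d=lambda x,y:((x+.5)/6+300-.5,(y+.5)/6+120-.5)
t=lambda x,y:(x/5+225-.4,y/5+130-.4); s=lambda x,y:(x/5+205-.4,y/5+170-.4)
print('key',tri(W,c(103,100),T,t(107,241)),tri(W,c(103,100),S,s(240,388)),plane(W,c(103,100),57))
L=np.array([plane(W,p,50) for p in [c(258,42),c(57,42),d(125,445),d(520,445)]])
print(L,L.mean(0)); v=L[0]+L[1]-L[2]-L[3]; print('yaw',np.arctan2(-v[0],v[1]),np.linalg.norm(v)/2,np.linalg.norm(L[0]-L[1]))
Q=np.array([plane(W,d(*p),54) for p in [(165,105),(495,105),(490,378),(165,378)]]);print('cover',Q,Q.mean(0))
Qt=np.array([plane(T,t(*p),54) for p in [(455,118),(440,305),(610,322),(625,130)]]);print('cover top',Qt,Qt.mean(0))
A=np.array([plane(W,d(*p),72) for p in [(232,247),(430,247)]]);print('ridge',A,A.mean(0))
yaw=-.119;
def cf(X,o): 
    dx,dy=X[0]-o[0],X[1]-o[1]; return np.array([np.cos(yaw)*dx+np.sin(yaw)*dy,-np.sin(yaw)*dx+np.cos(yaw)*dy])
print(cf(Q.mean(0),L.mean(0)),cf(A.mean(0),L.mean(0)),'top',cf(Qt.mean(0),(675.1,21.7)))
E
```

```text
key (array([671.861, 110.708,  16.804]), np.float64(7.304510592142762)) (array([668.206, 100.385,  45.899]), np.float64(1.9376484914445145)) [668.421  98.447  57.   ]
[[ 736.079  114.414   50.   ]
 [ 652.493  124.914   50.   ]
 [ 624.365  -89.258   50.   ]
 [ 711.172 -100.478   50.   ]] [681.027  12.398  50.   ]
yaw -0.1229805617817853 216.16450529836698 84.24283074089668
cover [[642.597 -16.678  54.   ]
 [711.313 -25.486  54.   ]
 [705.251 -83.63   54.   ]
 [635.16  -74.585  54.   ]] [673.58  -50.095  54.   ]
cover top [[704.114 -14.465  54.   ]
 [635.718  -7.469  54.   ]
 [627.995 -66.372  54.   ]
 [698.012 -74.569  54.   ]] [666.46  -40.719  54.   ]
ridge [[652.605 -45.611  72.   ]
 [692.742 -50.773  72.   ]] [672.674 -48.192  72.   ]
[  0.025 -62.935] [ -1.101 -61.153] top [ -1.169 -63.003]
```

The wrist fix is offset from the top-view fix by about (6,-9) mm. The arm was probably still settling when I took that picture, so I'll retake it with the arm at rest, a little closer.

Call:
{"api": "step_arm", "payload": {
  "rows": [
    [30,10,30,-0.01,0,0.006],
    [0,0,0,0,0,0],
    [0,0,0,0,0,0]
  ]
}}

```text
t: 2.95
eef_pos: [666.6, -58.5, 291.7]
tcp_rot: [-2.751, 1.567, -2.875]
ft_force: [-0.9, -0.0, 0.6]
opening: 0.006
```

```bash
python3 - <<'E'
from h import *
import pickle
p,r=where(); W=cam('wrist'); pickle.dump(W,open('W2.pkl','wb'))
im=env.read_camera('wrist')[:,:,::-1]; cv2.imwrite('pics/w2.png',im); where()
cv2.imwrite("pics/w2c.png",cv2.resize(im[0:240,260:440],None,fx=3,fy=2.5,interpolation=cv2.INTER_CUBIC))
cv2.imwrite("pics/w2top.png",cv2.resize(env.read_camera('top')[130:220,225:370,::-1],None,fx=5,fy=5,interpolation=cv2.INTER_CUBIC))
E
```

```text
t 2.95 pos [666.6 -58.5 291.7] F [-0.9 -0.   0.6] q6 -0.06
[[-0.003  0.124  0.992]
 [-0.001  0.992 -0.124]
 [-1.    -0.001 -0.003]]
t 3.0 pos [666.5 -58.4 291.6] F [-0.3 -0.2 -0.1] q6 -0.06
[[-0.004  0.123  0.992]
 [-0.001  0.992 -0.123]
 [-1.    -0.001 -0.004]]
```

View pics/w2c.png

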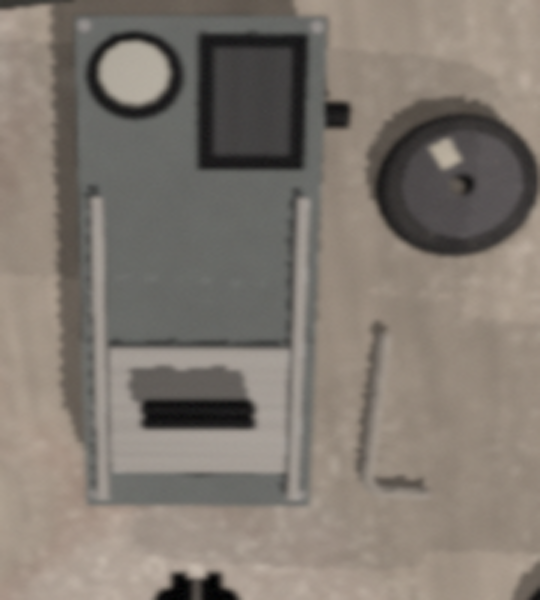

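```bash
python3 - <<'E'
from h import *
import pickle
W=pickle.load(open('W2.pkl','rb'));T=cam('top');S=cam('scene')
c=lambda x,y:((x+.5)/3+260-.5,(y+.5)/2.5-.5)
t=lambda x,y:(x/5+225-.4,y/5+130-.4); s=lambda x,y:(x/5+205-.4,y/5+170-.4)
k=c(134,75);print('key',tri(W,k,T,t(107,241)),tri(W,k,S,s(240,388)),plane(W,k,57))
L=np.array([plane(W,c(*p),50) for p in [(325,18),(77,18),(88,503),(308,503)]])
print(L,L.mean(0)); v=L[0]+L[1]-L[2]-L[3]; print('yaw',np.arctan2(-v[0],v[1]),np.linalg.norm(v)/2,np.linalg.norm(L[0]-L[1]))
Q=np.array([plane(W,c(*p),54) for p in [(112,345),(290,345),(288,473),(112,473)]]);print('cover',Q.mean(0))
A=np.array([plane(W,c(*p),72) for p in [(142,420),(255,420)]]);print('ridge',A,A.mean(0))
E
```

```text
key (array([663.454, 109.141,  49.251]), np.float64(0.8522443403013252)) (array([662.98 , 107.351,  53.588]), np.float64(1.1325138641347743)) [663.579 106.792  57.   ]
[[734.842 122.937  50.   ]
 [646.039 133.964  50.   ]
 [617.948 -81.246  50.   ]
 [707.852 -92.249  50.   ]] [676.67   20.851  50.   ]
yaw -0.12728432684824553 216.95321582231182 89.48425245757807
cover [669.568 -40.681  54.   ]
ridge [[647.378 -39.921  72.   ]
 [689.777 -45.126  72.   ]] [668.577 -42.523  72.   ]
```

The views now agree within about 2 mm: counter centre (676,21), yaw -0.122, well (667,-48), cover about 7 mm open. I'll descend on the -y side of the ridge.

Call:
{"api": "step_arm", "payload": {
  "rows": [
    [45,-5,0,0,0,0],
    [45,-5,0,0,0,0],
    [45,-5,0,0,0,0],
    [45,-5,0,0,0,0],
    [0,0,0,0,0,0],
    [0,0,0,0,0,0]
  ]
}}

```text
t: 3.8
eef_pos: [664.6, -77.0, 117.5]
tcp_rot: [-0.23, 1.56, -0.35]
ft_force: [0.3, 0.2, 0.6]
opening: 0.006
```

```bash
python3 - <<'E'
from h import *
delta([663.7,-78,86],-.122)
E
```

```text
t 3.8 pos [664.6 -77.  117.5] F [0.3 0.2 0.6] q6 -0.09
[[ 0.01   0.12   0.993]
 [-0.004  0.993 -0.12 ]
 [-1.    -0.002  0.01 ]]
tool shift [31.5 -1.  -1.1]
turn [0.001 0.01  0.002]
turn [-3.14  -0.004  0.016]
```

Call:
{"api": "step_arm", "payload": {
  "rows": [
    [16,-1,-1,0,0,0],
    [16,0,0,0,0.01,0],
    [0,0,0,0,0,0],
    [0,0,0,0,0,0]
  ]
}}

```text
t: 4.3
eef_pos: [665.2, -77.8, 87.5]
tcp_rot: [-0.523, 1.565, -0.643]
ft_force: [0.1, 0.1, 0.4]
opening: -0.002
```

```bash
python3 - <<'E'
from h import *
delta([673.0,-2.5,86],-.122)
for n in ('scene','wrist'): cv2.imwrite(f'pics/{n}3.png',env.read_camera(n)[:,:,::-1])
im=cv2.imread('pics/scene3.png'); cv2.imwrite('pics/s3c.png',cv2.resize(im[120:290,200:370],None,fx=3.4,fy=3.4,interpolation=cv2.INTER_CUBIC))
E
```

```text
t 4.3 pos [665.2 -77.8  87.5] F [0.1 0.1 0.4] q6 -0.09
[[ 0.005  0.12   0.993]
 [-0.004  0.993 -0.12 ]
 [-1.    -0.003  0.005]]
tool shift [ 1.3 75.7 -1.3]
turn [0.002 0.005 0.003]
turn [-3.14  -0.005  0.008]
```

View pics/s3c.png

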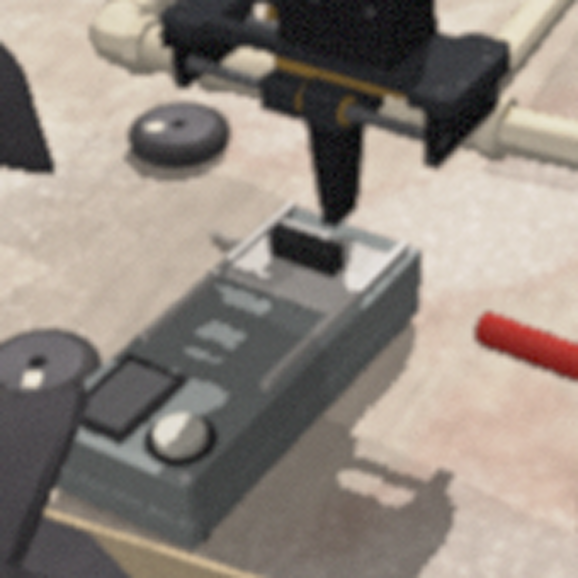

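View pics/wrist3.png

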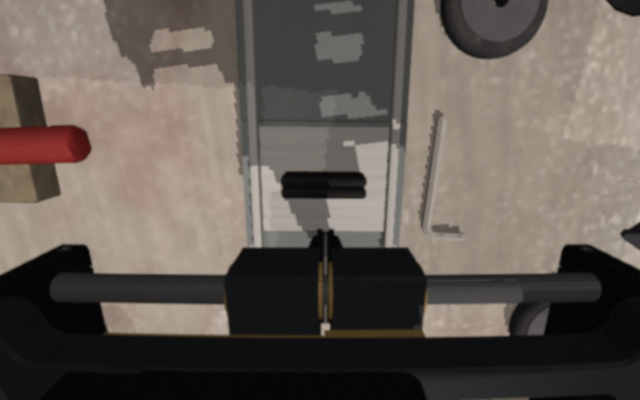

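The fingertip stands clear on the -y side of the ridge and is centred on it. I'll push towards +y.

Call:
{"api": "step_arm", "payload": {
  "rows": [
    [0,8,0,0,0,0],
    [0,6,0,0,0,0],
    [0,6,0,0,0,0],
    [0,6,0,0,0,0],
    [0,6,0,0,0,0],
    [0,6,0,0,0,0]
  ]
}}

```text
t: 5.15
eef_pos: [670.3, -37.8, 88.1]
tcp_rot: [-0.501, 1.563, -0.622]
ft_force: [0.1, -1.4, -0.4]
opening: 0.006
```

Call:
{"api": "step_arm", "payload": {
  "rows": [
    [0,6,0,0,0,0],
    [0,6,0,0,0,0],
    [0,6,0,0,0,0],
    [0,6,0,0,0,0]
  ]
}}

```text
t: 5.65
eef_pos: [673.6, -12.4, 88.1]
tcp_rot: [-0.478, 1.563, -0.598]
ft_force: [-0.3, -2.6, -0.1]
opening: 0.006
```

```bash
python3 - <<'E'
from h import *
delta([673.0,-2.5,86],-.122)
E
```

```text
t 5.65 pos [673.6 -12.4  88.1] F [-0.3 -2.6 -0.1] q6 0.01
[[ 0.007  0.12   0.993]
 [-0.005  0.993 -0.12 ]
 [-1.    -0.004  0.007]]
tool shift [ 2.1  9.8 -1.8]
turn [0.002 0.007 0.004]
turn [-3.14  -0.006  0.011]
```

Call:
{"api": "step_arm", "payload": {
  "rows": [
    [1,5,-1,0,0,0],
    [0,3,0,0,0,0],
    [0,3,0,0,0,0]
  ]
}}

```text
t: 6.02
eef_pos: [673.6, -3.6, 87.1]
tcp_rot: [-0.917, 1.56, -1.036]
ft_force: [-4.1, -30.2, 2.6]
opening: 0.004
```

Call:
{"api": "step_arm", "payload": {
  "rows": [
    [0,3,0,0,0,0]
  ]
}}

```text
t: 6.15
eef_pos: [673.6, -3.7, 87.2]
tcp_rot: [-1.123, 1.556, -1.241]
ft_force: [-2.1, -21.5, 1.9]
opening: 0.006
```

Call:
{"api": "step_arm", "payload": {
  "rows": [
    [0,3,0,0,0,0],
    [0,3,0,0,0,0]
  ]
}}

```text
t: 6.4
eef_pos: [673.7, -3.6, 87.3]
tcp_rot: [-1.329, 1.55, -1.447]
ft_force: [-2.3, -18.7, 0.7]
opening: 0.002
```

The cover is at the stop: 30 N, no further motion, and the fingertip is at y_c ≈ -25 against -24 expected. I'll back off, rise over the well and look.

Call:
{"api": "step_arm", "payload": {
  "rows": [
    [0,-8,0,0,0,0],
    [-20,-8,0,0,0.01,0],
    [-20,-15,0,0,0,0],
    [-20,-15,0,0,0,0],
    [-10,0,0,0,0,0],
    [0,0,0,0,0,0]
  ]
}}

```text
t: 7.15
eef_pos: [667.4, -49.9, 160.7]
tcp_rot: [-1.911, 1.55, -2.03]
ft_force: [-0.1, 0.1, -0.1]
opening: 0.002
```

```bash
python3 - <<'E'
from h import *
import pickle
delta([667.4,-48.2,86],-.122)
pickle.dump(cam('wrist'),open('W4.pkl','wb'))
for n in ('scene','wrist','top'): cv2.imwrite(f'pics/{n}4.png',env.read_camera(n)[:,:,::-1])
E
python3 - <<'E'
import cv2
im=cv2.imread('pics/scene4.png')[150:290,200:340]; t=cv2.imread('pics/top4.png')[120:220,225:370]
cv2.imwrite('pics/s4c.png',cv2.resize(im,None,fx=4,fy=4,interpolation=cv2.INTER_CUBIC))
E
```

```text
t 7.15 pos [667.4 -49.9 160.7] F [-0.1  0.1 -0.1] q6 -0.03
[[-0.009  0.119  0.993]
 [-0.018  0.993 -0.119]
 [-1.    -0.019 -0.007]]
tool shift [74.7  3.2  0.3]
turn [ 0.003 -0.007  0.019]
turn [-3.139 -0.03  -0.011]
```

View pics/wrist4.png

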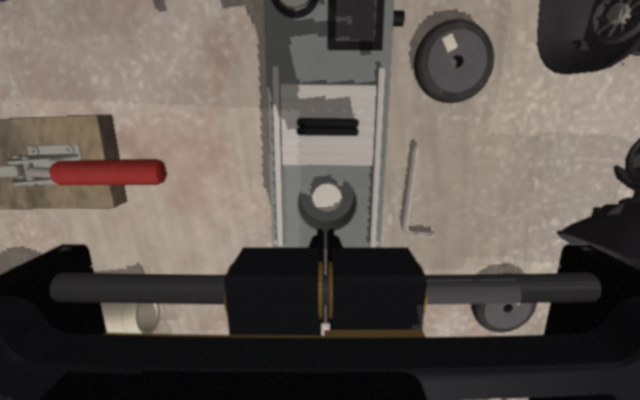

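View pics/s4c.png

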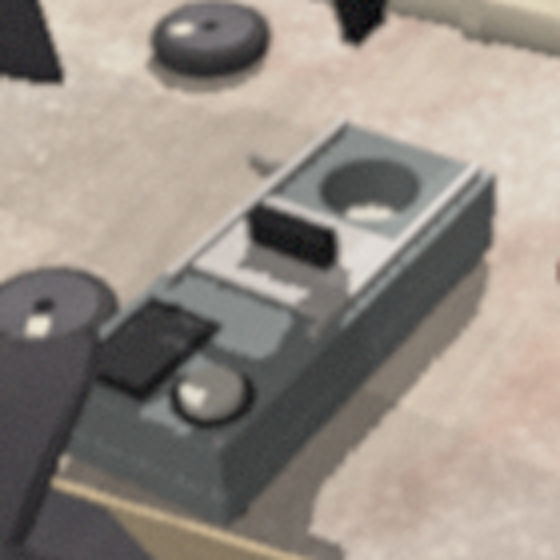

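The well is fully uncovered. In the wrist view the reset cap is at about (326,196), and in the scene view the mouth centre is at crop (370,190). I'll measure both.

```bash
python3 - <<'E'
from h import *
import pickle
W=pickle.load(open('W4.pkl','rb'));S=cam('scene')
im=cv2.imread('pics/wrist4.png');hs=cv2.cvtColor(im,cv2.COLOR_BGR2HSV)
m=((im.min(2)>170)).astype(np.uint8); m[:170]=0;m[225:]=0;m[:,:295]=0;m[:,360:]=0
n,l,st,ce=cv2.connectedComponentsWithStats(m);print(st[1:],ce[1:])
i=1+np.argmax(st[1:,4]);k=ce[i];print('key',plane(W,k,32), 'diam px',st[i,2:4])
for x in (300,354): print('mouth edge',plane(W,(x,203),50))
o=plane(W,(327,164.5),50);print('mouth top edge',o)
print('mouth scene',plane(S,(370/4+200-.4,190/4+150-.4),50))
print(proj(W,[[667.4,-48.2,32],[667.4,-48.2,50]]))
E
```

```text
[] []Traceback (most recent call last):
  File "<stdin>", line 7, in <module>
    return _wrapfunc(a, 'argmax', axis=axis, out=out, **kwds)
    return bound(*args, **kwds)
ValueError: attempt to get argmax of an empty sequence
```

```bash
python3 - <<'E'
from h import *
import pickle
W=pickle.load(open('W4.pkl','rb'));S=cam('scene')
im=cv2.imread('pics/wrist4.png')
print(im[196,290:360:4].min(1))
m=((im.min(2)>135)).astype(np.uint8); m[:170]=0;m[225:]=0;m[:,:302]=0;m[:,352:]=0
n,l,st,ce=cv2.connectedComponentsWithStats(m);print(st[1:],ce[1:])
i=1+np.argmax(st[1:,4]);k=ce[i];print('key',plane(W,k,32))
for x in (300,354): print('mouth edge',plane(W,(x,203),50))
print('mouth top edge',plane(W,(327,164.5),50))
print('mouth scene',plane(S,(370/4+200-.4,190/4+150-.4),50))
print(proj(W,[[667.4,-48.2,32],[667.4,-48.2,50]]))
E
```

```text
[117 117  88  63  65  76 164 159 160 161 161 162 163  86  63  63  48 104]
[[313 184  28  23 495]] [[326.028 195.519]]
key [667.67  -46.645  32.   ]
mouth edge [646.418 -45.805  50.   ]
mouth edge [690.243 -50.922  50.   ]
mouth top edge [672.027 -16.929  50.   ]
mouth scene [664.97  -47.267  50.   ]
[[325.929 197.271]
 [325.83  202.936]]
```

Call:
{"api": "step_arm", "payload": {
  "rows": [
    [30,1,0,0,-0.007,0.019],
    [30,0,0,0,0,0],
    [0,0,0,0,0,0],
    [0,0,0,0,0,0]
  ]
}}

```text
t: 7.8
eef_pos: [666.6, -47.5, 96.7]
tcp_rot: [3.01, 1.567, 2.893]
ft_force: [-0.3, 0.3, 0.8]
opening: 0.006
```

```bash
python3 - <<'E'
from h import *
delta([667.5,-48,57],-.122)
E
```

```text
t 7.8 pos [666.6 -47.5  96.7] F [-0.3  0.3  0.8] q6 -0.05
[[-0.004  0.117  0.993]
 [ 0.001  0.993 -0.117]
 [-1.     0.    -0.004]]
tool shift [39.7 -0.4  1.1]
turn [ 0.005 -0.004 -0.   ]
turn [-3.137  0.001 -0.006]
```

Call:
{"api": "step_arm", "payload": {
  "rows": [
    [12,0,1,0,0,0],
    [10,0,0,0,0,0],
    [10,0,0,0,0,0],
    [0,0,0,0,0,0]
  ]
}}

```text
t: 8.3
eef_pos: [668.2, -47.5, 64.2]
tcp_rot: [2.915, 1.569, 2.798]
ft_force: [0.1, 0.9, 0.2]
opening: 0.004
```

Call:
{"api": "step_arm", "payload": {
  "rows": [
    [3,0,0,0,0,0],
    [2,0,0,0,0,0]
  ]
}}

```text
t: 8.55
eef_pos: [668.4, -47.5, 59.3]
tcp_rot: [2.787, 1.57, 2.67]
ft_force: [0.3, 0.0, 0.6]
opening: 0.006
```

Call:
{"api": "step_arm", "payload": {
  "rows": [
    [2,0,0,0,0,0]
  ]
}}

```text
t: 8.68
eef_pos: [668.5, -47.6, 57.4]
tcp_rot: [2.62, 1.57, 2.503]
ft_force: [0.3, -0.1, 0.7]
opening: 0.001
```

Call:
{"api": "step_arm", "payload": {
  "rows": [
    [2,0,0,0,0,0],
    [2,0,0,0,0,0]
  ]
}}

```text
t: 8.93
eef_pos: [668.5, -47.6, 53.8]
tcp_rot: [2.42, 1.57, 2.303]
ft_force: [-2.1, 0.1, 3.6]
opening: 0.001
```

Call:
{"api": "step_arm", "payload": {
  "rows": [
    [2,0,0,0,0,0]
  ]
}}

```text
t: 9.05
eef_pos: [668.6, -47.6, 52.1]
tcp_rot: [1.443, 1.571, 1.326]
ft_force: [-5.0, 0.3, 21.2]
opening: 0.007
```

Call:
{"api": "step_arm", "payload": {
  "rows": [
    [2,0,0,0,0,0]
  ]
}}

```text
t: 9.18
eef_pos: [668.6, -47.6, 52.0]
tcp_rot: [0.235, 1.57, 0.118]
ft_force: [-11.6, 0.8, 31.9]
opening: 0.006
```

Call:
{"api": "step_arm", "payload": {
  "rows": [
    [2,0,0,0,0,0]
  ]
}}

```text
t: 9.3
eef_pos: [668.6, -47.6, 52.1]
tcp_rot: [0.001, 1.57, -0.115]
ft_force: [-9.3, 2.2, 24.2]
opening: 0.006
```

The key is at its hard stop: tip at z=27, the expected fully-down height, with 20-30 N. I'll lift out and cross over the ridge to its +y side.

Call:
{"api": "step_arm", "payload": {
  "rows": [
    [-10,0,0,0,0,0],
    [-20,0,0,0,0,0],
    [-25,0,0,0,0,0],
    [-25,0,0,0,0,0],
    [-25,0,0,0,0,0],
    [0,0,0,0,0,0]
  ]
}}

```text
t: 10.05
eef_pos: [669.0, -47.6, 163.5]
tcp_rot: [-0.016, 1.567, -0.132]
ft_force: [-0.1, -0.2, -0.4]
opening: 0.004
```

```bash
python3 - <<'E'
from h import *
delta([678.5,42.5,130],-.122)
for n in ('wrist','scene'): cv2.imwrite(f'pics/{n}5.png',env.read_camera(n)[:,:,::-1])
E
```

```text
t 10.05 pos [669.  -47.6 163.5] F [-0.1 -0.2 -0.4] q6 -0.05
[[ 0.004  0.116  0.993]
 [-0.001  0.993 -0.116]
 [-1.    -0.     0.004]]
tool shift [33.5 90.6 -1.2]
turn [0.006 0.004 0.   ]
turn [-3.136 -0.     0.006]
```

View pics/wrist5.png

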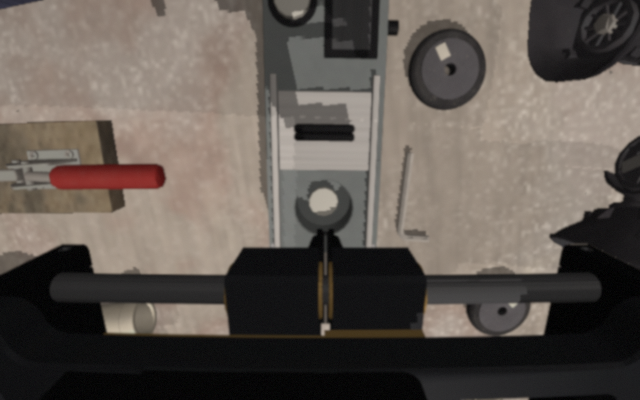

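The cap is up again at (323,201) and the cover is still open. Moving to the +y side of the ridge.

Call:
{"api": "step_arm", "payload": {
  "rows": [
    [0,25,0,0,0,0],
    [0,25,0,0,0,0],
    [0,25,0,0,0,0],
    [0,16,-1,0,0,0],
    [0,0,0,0,0,0],
    [30,0,0,0,0,0],
    [0,0,0,0,0,0]
  ]
}}

```text
t: 11.02
eef_pos: [676.0, 49.1, 125.1]
tcp_rot: [-3.123, 1.563, 3.044]
ft_force: [1.0, -0.3, 0.8]
opening: 0.003
```

```bash
python3 - <<'E'
from h import *
delta([678.5,42.5,87],-.122)
im=env.read_camera('scene')[130:280,200:350,::-1]; cv2.imwrite(f'pics/s6c.png',cv2.resize(im,None,fx=4,fy=4,interpolation=cv2.INTER_CUBIC))
E
```

```text
t 11.03 pos [676.   49.1 125.1] F [ 1.  -0.3  0.8] q6 0.09
[[-0.008  0.115  0.993]
 [ 0.001  0.993 -0.115]
 [-1.    -0.    -0.008]]
tool shift [38.  -6.3  3.6]
turn [ 0.006 -0.008  0.   ]
turn [-3.135 -0.    -0.012]
```

View pics/s6c.png

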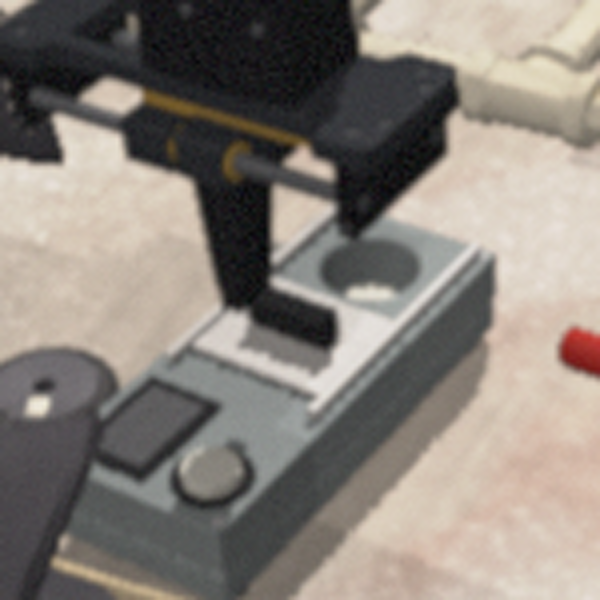

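Call:
{"api": "step_arm", "payload": {
  "rows": [
    [13,-1,3,0.006,-0.008,0],
    [13,0,0,0,0,0],
    [11,0,0,0,0,0],
    [0,0,0,0,0,0]
  ]
}}

```text
t: 11.58
eef_pos: [680.8, 46.6, 89.2]
tcp_rot: [0.048, 1.565, -0.075]
ft_force: [0.0, 0.3, 0.4]
opening: 0.006
```

```bash
python3 - <<'E'
from h import *
delta([668.1,-42,87],-.122)
im=env.read_camera('scene')[130:280,200:350,::-1]; cv2.imwrite(f'pics/s7c.png',cv2.resize(im,None,fx=4,fy=4,interpolation=cv2.INTER_CUBIC))
E
```

```text
t 11.57 pos [680.8  46.6  89.2] F [0.  0.3 0.4] q6 0.1
[[ 0.006  0.123  0.992]
 [-0.     0.992 -0.123]
 [-1.     0.     0.006]]
tool shift [  2.1 -89.5  -1.7]
turn [-0.002  0.006 -0.   ]
turn [ 3.14  -0.    -0.009]
```

View pics/s7c.png

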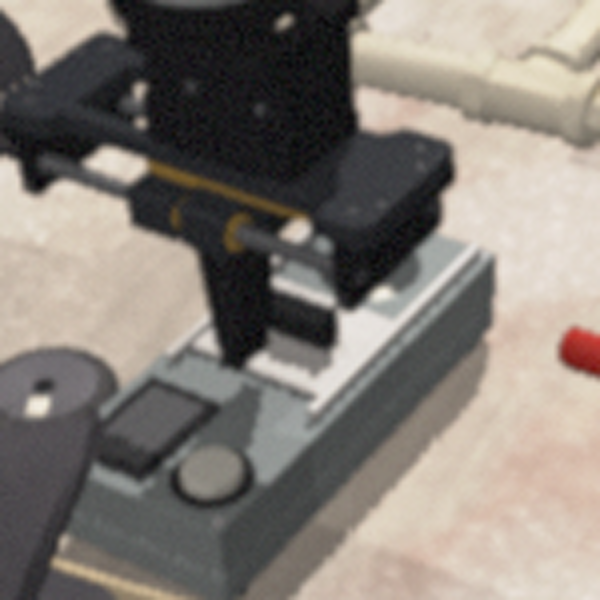

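The fingertip is on the +y side of the ridge, clear of the raised key. I'll push the cover shut.

Call:
{"api": "step_arm", "payload": {
  "rows": [
    [1,-8,0,0,0,0],
    [0,-6,0,0,0,0],
    [0,-6,0,0,0,0],
    [0,-6,0,0,0,0],
    [0,-6,0,0,0,0],
    [0,-6,0,0,0,0],
    [0,-6,0,0,0,0]
  ]
}}

```text
t: 12.5
eef_pos: [675.5, 0.4, 89.5]
tcp_rot: [0.146, 1.563, 0.023]
ft_force: [-0.0, 1.7, -0.9]
opening: 0.006
```

Call:
{"api": "step_arm", "payload": {
  "rows": [
    [0,-6,0,0,0,0],
    [0,-6,0,0,0,0],
    [0,-6,0,0,0,0],
    [0,-6,0,0,0,0]
  ]
}}

```text
t: 13.0
eef_pos: [672.2, -25.1, 89.5]
tcp_rot: [0.151, 1.563, 0.027]
ft_force: [0.6, 1.8, -1.0]
opening: 0.007
```

```bash
python3 - <<'E'
from h import *
delta([669.3,-32.3,87],-.122)
E
```

```text
t 13.0 pos [672.2 -25.1  89.5] F [ 0.6  1.8 -1. ] q6 -0.01
[[ 0.008  0.123  0.992]
 [ 0.     0.992 -0.123]
 [-1.     0.001  0.008]]
tool shift [ 2.5 -7.5 -2. ]
turn [-0.001  0.008 -0.001]
turn [ 3.14  -0.002 -0.012]
```

Call:
{"api": "step_arm", "payload": {
  "rows": [
    [1,-4,-1,0,0,0],
    [0,-3,0,0,0,0]
  ]
}}

```text
t: 13.25
eef_pos: [670.7, -31.6, 88.8]
tcp_rot: [0.352, 1.562, 0.228]
ft_force: [3.9, 20.8, -1.2]
opening: 0.009
```

Call:
{"api": "step_arm", "payload": {
  "rows": [
    [0,-3,0,0,0,0]
  ]
}}

```text
t: 13.38
eef_pos: [670.6, -31.8, 88.8]
tcp_rot: [0.687, 1.559, 0.562]
ft_force: [4.4, 26.4, 0.1]
opening: 0.005
```

Call:
{"api": "step_arm", "payload": {
  "rows": [
    [0,-3,0,0,0,0]
  ]
}}

```text
t: 13.5
eef_pos: [670.6, -31.7, 88.9]
tcp_rot: [0.873, 1.556, 0.748]
ft_force: [3.9, 20.3, -0.0]
opening: 0.003
```

Call:
{"api": "step_arm", "payload": {
  "rows": [
    [0,-3,0,0,0,0]
  ]
}}

```text
t: 13.62
eef_pos: [670.6, -31.8, 88.9]
tcp_rot: [0.986, 1.553, 0.86]
ft_force: [3.9, 19.4, 0.2]
opening: 0.006
```

Hard stop, at the expected place. I'll back off and rise.

Call:
{"api": "step_arm", "payload": {
  "rows": [
    [0,8,0,0,0,0],
    [-20,4,0,0,0,0],
    [-40,0,0,0,0,0],
    [-50,0,0,0,0,0],
    [-50,0,0,0,0,0],
    [0,0,0,0,0,0],
    [0,0,0,0,0,0]
  ]
}}

```text
t: 14.5
eef_pos: [669.7, -22.8, 260.5]
tcp_rot: [0.728, 1.552, 0.603]
ft_force: [-0.2, 0.7, -0.8]
opening: 0.008
```

```bash
python3 - <<'E'
from h import *
where(); W=cam('wrist')
im=env.read_camera('scene')[150:290,200:340,::-1]; cv2.imwrite(f'pics/s8c.png',cv2.resize(im,None,fx=4,fy=4,interpolation=cv2.INTER_CUBIC))
im=env.read_camera('top')[:,:,::-1]; cv2.imwrite('pics/t8.png',im)
im=env.read_camera('wrist')[:,:,::-1]; cv2.imwrite('pics/w8.png',im)
E
```

```text
t 14.5 pos [669.7 -22.8 260.5] F [-0.2  0.7 -0.8] q6 -0.02
[[ 0.015  0.125  0.992]
 [ 0.01   0.992 -0.125]
 [-1.     0.012  0.014]]
```

View pics/s8c.png

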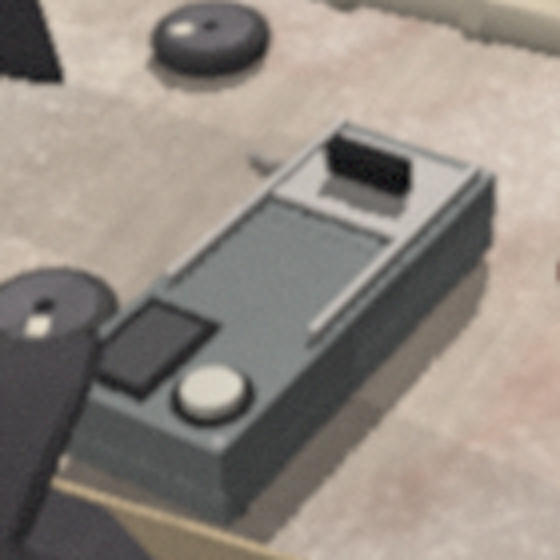

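View pics/w8.png

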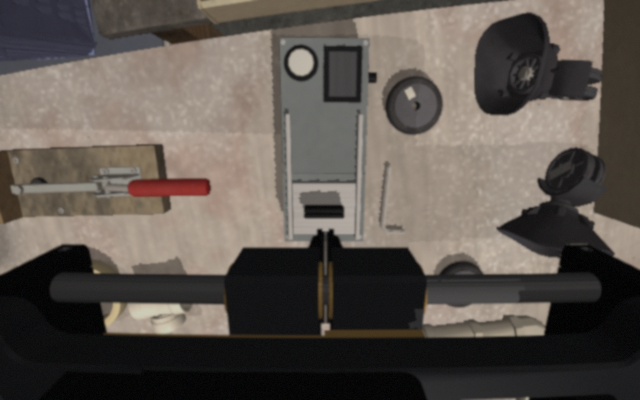

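```bash
python3 - <<'E'
import cv2,numpy as np
a=cv2.imread('pics/t8.png')[130:220,225:370]; b=cv2.imread('pics/top0.png')[130:220,225:370]; c=cv2.imread('pics/w8.png')[100:250,270:380]
t=cv2.imread('pics/t8.png')
cv2.imwrite('pics/t8c.png',cv2.resize(np.vstack([b,a]),None,fx=3.3,fy=3.3,interpolation=cv2.INTER_CUBIC)); cv2.imwrite('pics/w8c.png',cv2.resize(c,None,fx=4,fy=4,interpolation=cv2.INTER_CUBIC))
E
```

```text
(no output)
```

View pics/t8c.png

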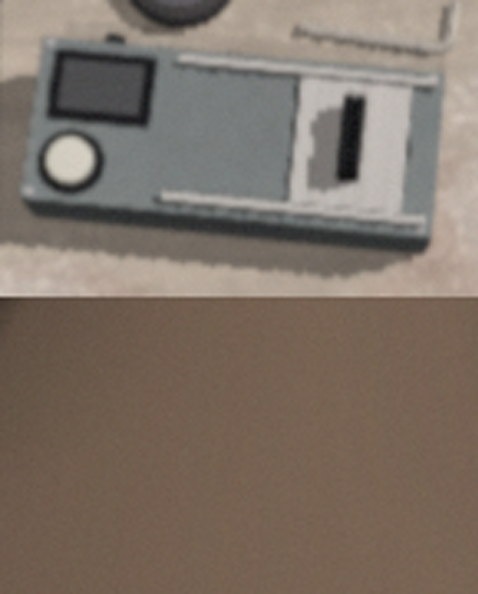

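View pics/w8c.png

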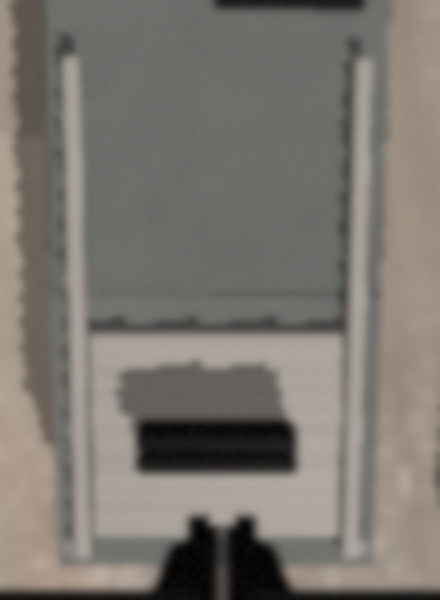

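```bash
python3 -c "
from h import *
where(); print(env.job_done())"
```

```text
t 14.65 pos [669.8 -22.7 259.4] F [-0.2  0.1  0.2] q6 -0.02
[[ 0.014  0.125  0.992]
 [ 0.011  0.992 -0.125]
 [-1.     0.012  0.012]]
the job is handed in; nothing more can be done
None
```

The batch counter is reset and the job is handed in, at about 14.7 s. All pushing and pressing was done with the closed fingertips.

- **Opening the cover:** I pushed the ridge until the cover hit its stop, at up to 30 N. Pictures then showed the well fully uncovered.
- **Pressing the reset key:** I pressed until it stopped moving, with the fingertip at z = 27 mm. That is exactly the expected fully-down height. Upward force was about 20–30 N. After I lifted out, the wrist view showed the cap uncovered, and it looked back up; I did not measure its height again.
- **Shutting the cover:** I pushed the ridge from its other side until the cover hit its stop, at up to 26 N, then backed off and rose clear. The last scene and wrist views show it shut at the right end.
- **Left alone:** The arm was touching nothing at hand-in. The raised key looks unpressed. The wheel, hex key and pipe tee were not touched.

**Checks that disagreed or failed:**
- The first wrist measurement was about 10 mm off because the arm was still settling. I repeated it at rest, and it then agreed with the top camera within about 2 mm.
- The two stop positions imply a cover travel of about 60.4 mm if the fingertip is 20 mm wide, against the stated 62 mm. I put this down to uncertainty in the fingertip width, since both stops were hard.
- In the last wrist view, the gap at the shut end came out at about 7–9 mm, against 10 mm expected. This is within what I can read from the picture.
- The arm blocked the last top-camera view, so that camera did not confirm the end state.

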